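Push the tool box home down the newly varnished storage lane

ROBOT

A 7-joint arm with a two-finger parallel gripper is mounted at the origin on the work surface. World frame = base frame: x ahead of the robot, y to its left, z up, the work surface at z = 0. Lengths are in m, angles in rad, forces in N, time in s.
With the tool pointing down it reaches from about 0.425 to 0.925 m from the base axis. Payload 6.8 kg.
Tool frame: the origin (TCP) lies on the centre line of the jaws, within the pads' length; the fingertips stand 19 mm ahead of it and the grasp point (between the pads) is the TCP (arm.nose_length is the distance from the TCP to the fingertips, in m); z points along the fingers, y is the direction in which the jaws open and shut (so a half turn about z gives the same grasp; the last joint's range is limited). The gripper opens to 88 mm and grips with 3 to 60 N. Pads are 20 mm wide; open, the fingers measure 115 mm over their backs; the gripper's body (75 mm by 178 mm) begins 61 mm behind the grasp point.
Start: joints at [-1.343, 0.477, 0.022, 1.555, -0.011, 1.109, -0.083], TCP at [0.222, 0.637, 0.242] pointing down, gripper open.
Joint ranges: [-2.96, 2.96], [-0.34, 2.1], [-1.41, 1.46], [0.24, 2.44], [-1.37, 4.51], [0.17, 1.92], [-2.96, 2.96]. Speed limits (rad/s): [2.39, 2.39, 3.14, 3.14, 3.14, 3.14, 3.14].

INTERFACE

Orientations are given as a unit quaternion [x, y, z, w].
In Python, from rig import arm, grab_frame, camera_params, look_for, outline_of, mark_of gives the robot as it stands.
- The arm moves only by the tool send_rows, never from a script. Its argument "series" is text: rows parted by semicolons, each of 6 numbers parted by spaces: the shift along the tool's x, y, z in mm, then the turn, a rotation vector about the tool's x, y, z in rad. In form: tx ty tz rx ry rz; .... A call has 1 to 20 rows; each row shifts and turns the commanded pose from where the row before left it, along the tool's axes as they then stand; what a row does not reach is not made up. A row lasts 1/8 s, in which the tool goes at most 62.5 mm and 10.7 degrees, less where a joint would pass 70% of its speed; a pose out of reach is approached as far as the arm can. A call is refused whole if a number of a shift passes 62.5 or a number of a turn 0.188, either way. A call with a gripper value outside its range is refused whole. "claw" is the finger opening in mm, from 0 to 87.8, set as the call begins (left out, the last holds). The fingers move at their own pace and stop on an object; "force" is the grip in N (left out, the last holds). Time passes only in rows, so rows that do not move let the fingers close. It gives the time, the measured TCP pose, the force and the opening at its end, in the units of the state.
- arm.get_state(): the state, without advancing time (a new reading comes with each control period).
- grab_frame(name): name is "scene" or "top"; returns (picture, depth): 400x640x3 uint8, blue, green, red; 400x640 float32, m along the optical axis (not along the pixel's ray), 0 where there is no reading.
- camera_params(name): a dict with "fx", "fy", "cx", "cy" (pixels), "cam_to_world" (4x4, takes a point from camera to world coordinates). Camera axes: x right, y up, looking along -z (the intrinsics and any distortion apply to the point x, -y, -z); pixel columns grow to the right and rows downward; lengths in m; the calibration is good to about 2 mm. A picture is of the moment at which its call begins. camera_params takes no time and is no camera call.
- arm.hand_in(): hands the job in, once; it reports no verdict.
Trained networks look in the newest picture that a camera, given by its name, has taken for a name from the list of things; names that differ only in an ending like _2 or _b are one class to them, and where a whole thing is asked for, a point or a joint stands for the part that bears it (a point fixed in the world has none). Each returns a list of dicts, best first, with "conf" (0 to 1); they miss things now and then, are a little off and sometimes report something else, mostly with a low value. They report only what shows in the picture. A call takes as long as a camera call. They do not tell look-alikes from the thing itself.
- look_for(target, camera): "extent" ([left, top, right, bottom] as shares, 0 to 1, of the picture: columns of its width, rows of its height, round what is visible of it).
- outline_of(target, camera): "mask" (400x640 bool, what is visible of it) and "extent" ([left, top, right, bottom] as shares, 0 to 1, of the picture: columns of its width, rows of its height, round what is visible of it).
- mark_of(target, camera): "centre" ([column, row] as shares, 0 to 1, of the picture: columns of its width, rows of its height: a listed point, or the origin of a listed thing).
The state is a dict: "clock": time; "qpos": joint angles; "dq": joint speeds; "joint_efforts": joint torques, N m; "tool_pos": TCP position; "tool_rot": TCP orientation; "wrist_force": force on the tool from outside, world axes, zero at the start; "moment": the same for the moment, N m; "grip_width": finger opening in m.
Only numpy, scipy, OpenCV 4.12 (cv2) and the standard library are available. Lean on these libraries where they do the work, as an engineer would, in place of code of your own. Each camera call takes 0.05 s, during which the arm holds its last target. There are 200 camera calls.

TASK

Push the closed wooden tool box along its board and down the lane between the two low guide rails until it sits fully home, square against the stop at the far end, then leave it there clear of your fingers. The rails are freshly varnished, so neither the box nor the robot may touch either rail at any time. Only push the box: do not pick it up or tip it, and leave the bowl, the jar and the modelling tool where they are.

Things in the scene. Friction and masses are not known exactly. Their poses are not given: they have to be found in the camera images.
- toolbox: closed box of pale wood, 110 mm long (own x) by 84 mm wide (own y) by 62 mm high, about 0.3 to 0.65 kg; origin at the centre of its underside, z up. It stands loose on the open part of the lane's board, outside the mouth, its own +x end towards the mouth, up to about 18 mm off the lane's middle line and up to about 0.2 rad askew.
- lane: fixed grey-painted board on the table, 10 mm thick, 165 mm wide; origin on the table surface below the middle of the lane's mouth; own +x points into the lane along its middle line, y across the lane, z up. The board runs from x = -240 to +215 mm; before the mouth (x below 0) it is open, without rails
- stop (a point): middle of the stop's face, on the board's top: a wooden bar across the lane's far end, 18 mm high, its face 200 mm in from the mouth; with the box fully home its +x end meets this face, and its origin is at x = 145 mm of the lane
- rail_left: fixed wooden guide rail on the board's +y side, 215 mm long (along the lane, from x = 0, the mouth, to x = 215 mm of the lane), 15 mm wide, 18 mm high, its top 28 mm above the table; inner face at y = +56 mm of the lane. The clear width between the rails is 112 mm. Origin at the centre of its underside; axes as the lane's.
- rail_right: the same rail on the -y side, inner face at y = -56 mm of the lane. Origin at the centre of its underside; axes as the lane's.
- bowl: bystander: fired clay bowl, 96 mm across, 55 mm high, standing on the table beside the lane; origin at the centre of its underside
- jar: bystander: closed grey jar, 58 mm across, 75 mm high, standing on the table beside the lane; origin at the centre of its underside
- modelling_tool: bystander: flat wooden modelling tool, about 185 mm long (own x from -75 to +110 mm), 22 mm wide, 10 mm thick, lying on the table beside the board; origin on its underside, 75 mm from its narrow end
Things that resemble listed ones, but are neither listed nor needed, are in the scene too. Leave any blue or red look-alike of the toolbox alone.

How it is judged:
On the way:
1. the box has been slid half way into the lane, flat on the board (x of toolbox in the frame of lane between 0.02 and 0.1 m and height (world z) of toolbox below 0.014 m and angle between toolbox's own z axis and vertical below 0.06 rad), for 0.1 s.
At the end, for the whole second after the job is handed in: the box stands at rest, flat on the board between the rails, its origin within 6 mm of the fully home place against the stop and within 0.1 rad of the lane's direction; the bystanders are within 15 mm of where they stood (x of toolbox in the frame of lane between 0.139 and 0.15 m and y of toolbox in the frame of lane between -0.015 and 0.015 m and angle between the x axis of toolbox and the x axis of lane, either way round below 0.1 rad and angle between toolbox's own z axis and vertical below 0.04 rad and height (world z) of toolbox between 0.007 and 0.013 m and linear speed of toolbox below 0.01 m/s and distance of each of bowl, jar, modelling_tool from where it was at the start of the episode below 0.015 m); the robot touches nothing.
It fails at once if the left rail is touched by the box, the robot or anything else (contact force between rail_left and anything else above 0.3 N).
It fails at once if the right rail is touched by the box, the robot or anything else (contact force between rail_right and anything else above 0.3 N).
It fails at once if the box is lifted off the board (its origin 8 mm up) (height (world z) of toolbox above 0.018 m).
It fails at once if the box is tipped (more than 0.15 rad) (angle between toolbox's own z axis and vertical above 0.15 rad).
It fails at once if the bowl, the jar or the modelling tool is moved by more than 15 mm (distance of any of bowl, jar, modelling_tool from where it was at the start of the episode above 0.015 m).
It also fails if it takes over 61 s, if anything falls off the work surface, if the arm or the gripper's body presses on something with over 40 N, if the wrist force passes 120 N, or if a joint passes its speed limit or range.

## Working session

There is one attempt and no reset: what is moved stays moved. The work goes in short steps, Python scripts to look and compute and a tool call to move; the robot and the scene stay as the last step left them, time stands still between calls to the robot, and variables do not carry over. Pictures are saved under pics/ and viewed, about 8 in all and at most 12, crops included, and the job is handed in when it is done.

Besides the shell and the picture viewer there is one more tool, called after "Request:" as name(argument=value, ...), one argument or row to a line, values as JSON. send_rows: Moves the arm, as the interface text tells. Its arguments: {"type":"object","properties":{"series":{"type":"string"},"claw":{"type":"number"},"force":{"type":"number"}},"required":["series"]}

```bash
mkdir -p pics; ls; python3 - <<'E'
from rig import arm, grab_frame, camera_params
import cv2
for n in("scene","top"):
    p,d=grab_frame(n); cv2.imwrite(f"pics/{n}0.png",p)
    c=camera_params(n); print(n,c)
s=arm.get_state(); print(s)
E
```

```text
pics
scene {'fx': 419.05252445548757, 'fy': 419.05252445548757, 'cx': 320.84809663752543, 'cy': 201.02041696634404, 'cam_to_world': array([[-0.42424062, -0.6515457 ,  0.62889434,  1.06868193],
       [ 0.90554761, -0.30666073,  0.29315989,  0.36126632],
       [ 0.00185013,  0.6938641 ,  0.72010359,  0.70177008],
       [ 0.        ,  0.        ,  0.        ,  1.        ]])}
top {'fx': 518.3790974101155, 'fy': 518.3790974101155, 'cx': 316.92370910675896, 'cy': 202.4278026336843, 'cam_to_world': array([[-2.05773576e-02,  9.88364765e-01, -1.50703897e-01,
         3.48656091e-01],
       [-9.99785807e-01, -2.06763448e-02,  9.10258146e-04,
         8.57919964e-02],
       [-2.21633865e-03,  1.50690348e-01,  9.88578528e-01,
         1.11616667e+00],
       [ 0.00000000e+00,  0.00000000e+00,  0.00000000e+00,
         1.00000000e+00]])}
{'clock': 0.1, 'qpos': array([-1.34309645,  0.47772418,  0.02232952,  1.55631055, -0.01148928,
        1.1093126 , -0.08309366]), 'dq': array([ 4.24064412e-04, -1.07866441e-03, -5.90787553e-04, -3.05762838e-03,
       -6.92697015e-06,  6.82493717e-04, -1.16611603e-03]), 'joint_efforts': array([ 3.47838526e-03, -5.84091425e+01,  1.53932199e+00, -2.73315257e+01,
       -5.42792701e-02,  1.30457390e-02,  5.57626504e-05]), 'tool_pos': array([0.22226702, 0.63682564, 0.2407919 ]), 'tool_rot': array([ 1.67090815e-01,  9.85941174e-01, -8.09796565e-04, -7.56025943e-05]), 'wrist_force': array([0.21747052, 0.78557688, 0.16414068]), 'moment': array([ 0.03395015, -0.09248511, -0.06637648]), 'grip_width': 0.08822313395702693}
```

View pics/top0.png

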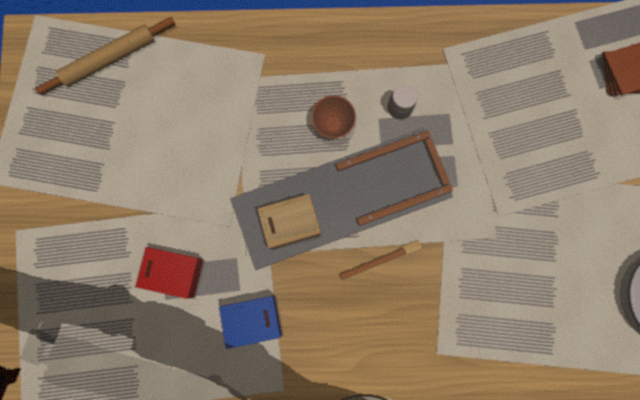

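View pics/scene0.png

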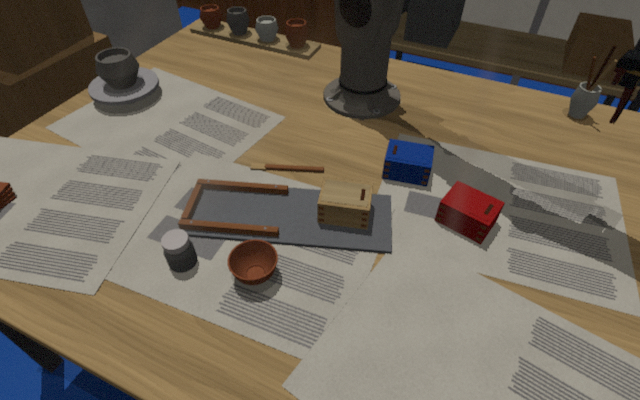

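The top picture shows three box candidates: pale wood at (289,221), red at (168,272) and blue at (250,321). I choose the pale one, which stands on the grey board. The lane's mouth runs from (337,165) to (359,220) and the stop is at about (438,160).

```bash
cat > h.py <<'E'
import numpy as np, cv2
from rig import arm, grab_frame, camera_params, look_for, outline_of, mark_of
from scipy.spatial.transform import Rotation as R
def ray(n,u,v,z):
    c=camera_params(n);T=c["cam_to_world"]
    u=np.asarray(u,float);v=np.asarray(v,float)
    d=np.stack([(u-c["cx"])/c["fx"],-(v-c["cy"])/c["fy"],-np.ones_like(u)],-1)@T[:3,:3].T
    return T[:3,3]+d*((z-T[2,3])/d[...,2])[...,None]
def cloud(n,d):
    c=camera_params(n);T=c["cam_to_world"];v,u=np.mgrid[:400,:640]
    P=np.stack([(u-c["cx"])/c["fx"]*d,-(v-c["cy"])/c["fy"]*d,-d],-1)@T[:3,:3].T+T[:3,3]
    P[d<=0]=np.nan; return P
E
python3 - <<'E'
from h import *
p,d=grab_frame("top");P=cloud("top",d)
for t in("toolbox","lane","rail_left","rail_right","stop"):
    for m in mark_of(t,"top")[:3]:
        c=m["centre"]; print(t,round(m["conf"],2),np.round([c[0]*640,c[1]*400],1),np.round(ray("top",c[0]*640,c[1]*400,.01),4))
for t in("toolbox","lane","rail_left","rail_right","bowl","jar","modelling_tool"):
    for m in outline_of(t,"top")[:3]:
        k=m["mask"];q=P[k];zz=np.nanpercentile(q[:,2],[5,50,95])
        ztop={"toolbox":.072,"lane":.01,"rail_left":.028,"rail_right":.028}.get(t,.01)
        v,u=np.nonzero(k);W=ray("top",u,v,ztop)[:,:2]
        r=cv2.minAreaRect((W*1000).astype(np.float32))
        print(t,round(m["conf"],2),"px",u.mean().round(),v.mean().round(),"z",zz.round(4),"rect",np.round(r[0],1),np.round(r[1],1),round(r[2],2))
cv2.imwrite("pics/crop.png",cv2.resize(p[110:290,220:470],None,fx=3,fy=3,interpolation=2))
E
```

```text
toolbox 0.66 [290.6 223.9] [0.4719 0.1421 0.01  ]
toolbox 0.56 [250.2 318.8] [0.2745 0.2292 0.01  ]
toolbox 0.55 [174.6 273.8] [0.3709 0.3889 0.01  ]
lane 0.65 [345.2 194.6] [0.5331 0.0232 0.01  ]
rail_left 0.81 [383.5 151.4] [ 0.6273 -0.0634  0.01  ]
rail_right 0.56 [402.6 203.9] [ 0.5102 -0.1     0.01  ]
stop 0.76 [429.6 162.6] [ 0.6001 -0.163   0.01  ]
toolbox 0.91 px 288.0 221.0 z [0.0547 0.0713 0.0747] rect [470.8 143.3] [ 91.5 110.3] 15.25
toolbox 0.87 px 169.0 273.0 z [0.0203 0.0609 0.0644] rect [371.1 384.1] [123.2  85.8] 77.07
toolbox 0.75 px 250.0 322.0 z [0.0441 0.0612 0.0645] rect [273.5 222.7] [ 85.1 115.5] 10.43
lane 0.7 px 350.0 194.0 z [0.0056 0.0095 0.0276] rect [529.1  30.1] [167.7 461.2] 19.18
rail_left 0.64 px 382.0 151.0 z [0.018  0.0266 0.0301] rect [625.  -58.7] [ 17.9 213.4] 19.09
rail_right 0.7 px 404.0 204.0 z [0.0101 0.0266 0.0305] rect [ 505.7 -100.1] [ 18.9 217.9] 19.51
bowl 0.69 px 402.0 102.0 z [0.017  0.072  0.0767] rect [ 740.1 -108.8] [54.6 82.1] 61.88
bowl 0.56 px 333.0 116.0 z [0.0028 0.0239 0.0549] rect [709.6  45.7] [ 97.7 100.3] 62.55
jar 0.71 px 402.0 101.0 z [0.0186 0.0721 0.0767] rect [ 740.9 -109.7] [57. 82.] 65.46
modelling_tool 0.82 px 383.0 259.0 z [0.0046 0.0083 0.0116] rect [393.  -45.2] [ 21.5 183.3] 19.13
```

View pics/crop.png

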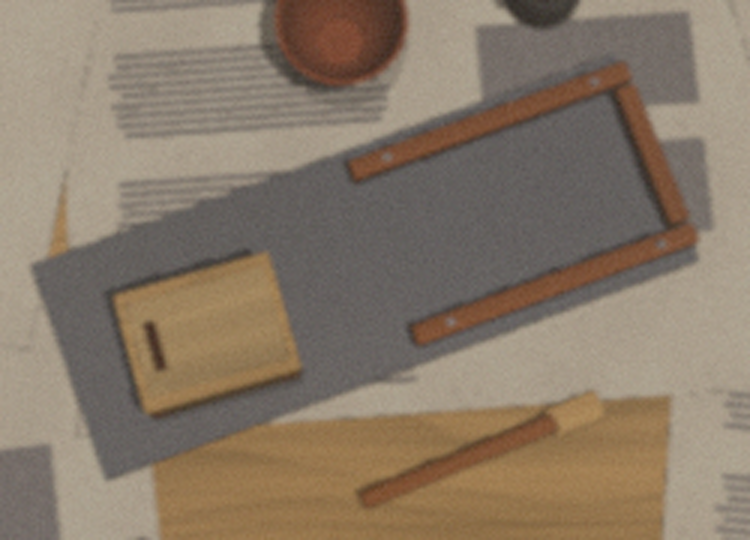

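The crop confirms the pale wooden box on the grey board, with reddish rails and the stop ahead of it. Next: a precise box pose in the lane frame, and the moves needed.

```bash
cat >> h.py <<'E'
TH=np.deg2rad(-70.86); EX=np.array([np.cos(TH),np.sin(TH)]); EY=np.array([-EX[1],EX[0]])
O=np.array([.5654,-.0794])-.1075*EX
def tolane(xy): return np.stack([(np.asarray(xy)-O)@EX,(np.asarray(xy)-O)@EY],-1)
def toworld(x,y): return O+x*EX+y*EY
def box(v=True):
    p,d=grab_frame("top");P=cloud("top",d)
    L=tolane(P[...,:2]);
    # top face by depth
    k=(P[...,2]>.064)&(P[...,2]<.082)&(L[...,0]>-.24)&(L[...,0]<.21)&(abs(L[...,1])<.09)
    k=cv2.morphologyEx(k.astype(np.uint8),cv2.MORPH_OPEN,np.ones((3,3)))
    n,lab,st,_=cv2.connectedComponentsWithStats(k); i=1+np.argmax(st[1:,4]); vv,uu=np.nonzero(lab==i)
    W=tolane(ray("top",uu,vv,.072)[:,:2])*1000
    r=cv2.minAreaRect(W.astype(np.float32)); (a,b),(w,h),t=r
    if w<h: w,h,t=h,w,t-90
    t=(t+45)%180-45
    print("box lane mm",round(a,1),round(b,1),"size",round(w,1),round(h,1),"yaw rad",round(np.deg2rad(t),3)); return p
def go(x,y,z,yaw):
    "lane target (m), yaw of tool y in lane frame (rad): shift in current tool frame mm, and turn about tool z"
    s=arm.get_state();Rt=R.from_quat(s["tool_rot"])
    w=np.r_[toworld(x,y),z]; ty=Rt.apply([0,1,0]); a=np.arctan2(ty[1],ty[0]); dy=(TH+yaw-a+np.pi/2)%np.pi-np.pi/2
    tz=Rt.apply([0,0,1])
    print("clock",round(s["clock"],2),"tcp lane",(tolane(s["tool_pos"][:2])*1000).round(1),"z",s["tool_pos"][2].round(4),"tooly lane yaw",round(a-TH,3),"tilt",round(np.arccos(-tz[2]),3),"F",s["wrist_force"].round(1))
    print(" shift tool mm",(Rt.inv().apply(w-s["tool_pos"])*1000).round(1),"rz",round(-dy,3),"r",round(np.hypot(*w[:2]),3))
E
python3 - <<'E'
from h import *
box()
go(-.13,-.075,.2,0)
E
```

```text
box lane mm -134.1 -15.3 size 109.7 84.5 yaw rad -0.073
clock 0.8 tcp lane [-682.1  -89. ] z 0.2417 tooly lane yaw 2.472 tilt 0.0 F [ 0.2 -0.8  0.2]
 shift tool mm [-353.8 -424.1   41.6] rz -0.67 r 0.434
```

Request:
send_rows(
  series="-35 -42 0 0 0 0;-35 -42 0 0 0 0;-35 -42 0 0 0 0;-35 -42 0 0 0 0;-35 -42 0 0 0 0;-35 -42 0 0 0 0;-35 -42 0 0 0 0;-35 -42 0 0 0 0;-35 -42 0 0 0 0;-35 -42 0 0 0 0;0 0 0 0 0 -0.134;0 0 0 0 0 -0.134;0 0 0 0 0 -0.134;0 0 0 0 0 -0.134;0 0 0 0 0 -0.134;0 0 0 0 0 0",
  claw=50,
  force=20,
)

```text
clock: 2.8
tool_pos: [0.4145, 0.1254, 0.2418]
tool_rot: [-0.166, 0.986, 0.0, 0.0]
wrist_force: [-0.6, -0.4, 0.4]
grip_width: 0.0498
```

```bash
python3 - <<'E'
from h import *
go(-.134,-.078,.056,0)
print(arm.get_state()["qpos"].round(2),arm.get_state()["grip_width"])
E
```

```text
clock 2.8 tcp lane [-135.5  -75.4] z 0.2418 tooly lane yaw 3.14 tilt 0.0 F [-0.6 -0.4  0.4]
 shift tool mm [  2.7  -1.5 185.8] rz -0.001 r 0.431
[-0.7   0.06  0.28  2.12 -0.02  0.96  1.49] 0.04980583709003017
```

Request:
send_rows(
  series="3 -1 31 0 0 0;0 0 31 0 0 0;0 0 31 0 0 0;0 0 31 0 0 0;0 0 31 0 0 0;0 0 31 0 0 0;0 0 0 0 0 0",
)

```text
clock: 3.68
tool_pos: [0.4107, 0.1229, 0.0544]
tool_rot: [-0.165, 0.986, -0.001, -0.002]
wrist_force: [1.1, 0.5, -0.0]
grip_width: 0.0499
```

```bash
python3 - <<'E'
from h import *
p=box();go(-.134,-.053,.056,0)
cv2.imwrite("pics/a.png",cv2.resize(p[110:290,220:470],None,fx=3,fy=3))
E
```

```text
box lane mm -129.5 18.5 size 104.7 16.4 yaw rad -0.073
clock 3.73 tcp lane [-134.4  -78.9] z 0.0555 tooly lane yaw 3.14 tilt 0.002 F [-0.6 -0.3  0.8]
 shift tool mm [-25.9  -0.3  -0.6] rz -0.002 r 0.456
```

View pics/a.png

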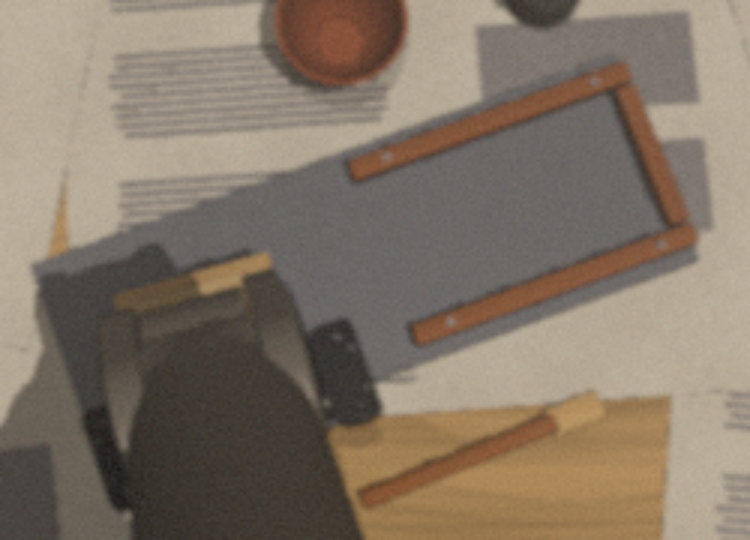

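The arm hides the box in the crop, except for its far edge near (190,280). The box hasn't moved, and the fingers are beside it. Now the gentle sideways push.

Request:
send_rows(
  series="-3 0 0 0 0 0;-3 0 0 0 0 0;-3 0 0 0 0 0;-3 0 0 0 0 0;-3 0 0 0 0 0;-3 0 0 0 0 0;-3 0 0 0 0 0;0 0 0 0 0 0",
)

```text
clock: 4.72
tool_pos: [0.4312, 0.1299, 0.0556]
tool_rot: [-0.166, 0.986, -0.0, -0.001]
wrist_force: [-2.8, -1.4, 0.6]
grip_width: 0.0501
```

```bash
python3 - <<'E'
from h import *
p=box();go(-.134,-.053,.056,0)
E
```

```text
Traceback (most recent call last):
  File "h.py", line 23, in box
    n,lab,st,_=cv2.connectedComponentsWithStats(k); i=1+np.argmax(st[1:,4]); vv,uu=np.nonzero(lab==i)
                                                        ~~~~~~~~~^^^^^^^^^^
ValueError: attempt to get argmax of an empty sequence
```

Request:
send_rows(
  series="-2 0 0 0 0 0;-2 0 0 0 0 0;0 0 0 0 0 0;6 0 0 0 0 0;10 0 0 0 0 0;0 0 -40 0 0 0;0 0 -50 0 0 0;0 20 -20 0 0 0.1745;-10 40 0 0 0 0.1745;0 40 0 0 0 0.1745;0 0 0 0 0 0.1745;0 0 0 0 0 0.1745;0 0 0 0 0 0.1745;0 0 0 0 0 0.1745;0 0 0 0 0 0.1745;0 0 0 0 0 0.1745;0 0 0 0 0 0",
)

```text
clock: 6.9
tool_pos: [0.4177, 0.2264, 0.1656]
tool_rot: [0.579, 0.815, 0.0, 0.0]
wrist_force: [0.7, 0.3, -1.4]
grip_width: 0.0504
```

```bash
python3 - <<'E'
from h import *
p=box();go(-.215,0,.056,np.pi/2)
cv2.imwrite("pics/b.png",cv2.resize(p[110:290,220:470],None,fx=3,fy=3))
E
```

```text
box lane mm -136.8 -0.2 size 109.5 84.4 yaw rad 0.002
clock 6.95 tcp lane [-229.9  -39.2] z 0.1657 tooly lane yaw 1.575 tilt 0.0 F [ 0.6 -0.2 -0. ]
 shift tool mm [-15.1  39.1 109.7] rz 0.004 r 0.512
```

View pics/b.png

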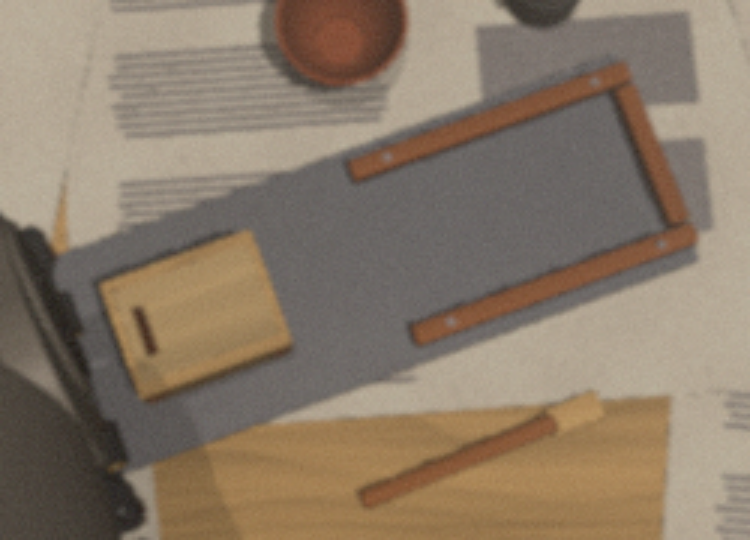

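The crop shows the box centred and square on the lane; the rails and the modelling tool are undisturbed. Now the arm goes down behind it.

Request:
send_rows(
  series="-2 20 0 0 0 0.004;-2 19 0 0 0 0;0 0 30 0 0 0;0 0 30 0 0 0;0 0 30 0 0 0;0 0 20 0 0 0;-8 0 0 0 0 0;-8 0 0 0 0 0;-5 0 0 0 0 0;-5 0 0 0 0 0;-5 0 0 0 0 0;-5 0 0 0 0 0;-5 0 0 0 0 0;-5 0 0 0 0 0;-5 0 0 0 0 0;-5 0 0 0 0 0;-5 0 0 0 0 0;-5 0 0 0 0 0;0 0 0 0 0 0",
)

```text
clock: 9.32
tool_pos: [0.4782, 0.1742, 0.0564]
tool_rot: [0.581, 0.814, 0.001, 0.0]
wrist_force: [-0.9, 4.4, 3.6]
grip_width: 0.0499
```

```bash
python3 - <<'E'
from h import *
p=box();go(.076,0,.056,np.pi/2)
cv2.imwrite("pics/c.png",cv2.resize(p[110:290,220:470],None,fx=3,fy=3))
E
```

```text
box lane mm -85.0 0.0 size 88.8 84.6 yaw rad -0.007
clock 9.38 tcp lane [-160.6    0.8] z 0.0563 tooly lane yaw 1.568 tilt 0.002 F [-0.1  4.9  4.6]
 shift tool mm [-2.366e+02 -2.000e-01  0.000e+00] rz -0.002 r 0.557
```

View pics/c.png

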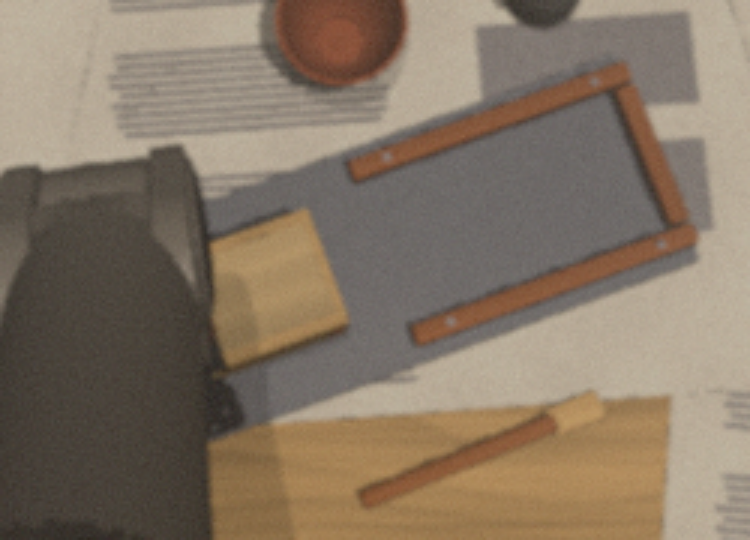

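The box is pushed straight: y 0.0, yaw -0.007, front at about x = -41 mm. Continuing.

Request:
send_rows(
  series="-5 0 0 0 0 0;-5 0 0 0 0 0;-5 0 0 0 0 0;-5 0 0 0 0 0;-5 0 0 0 0 0;-5 0 0 0 0 0;-5 0 0 0 0 0;-5 0 0 0 0 0;-5 0 0 0 0 0;-5 0 0 0 0 0;-5 0 0 0 0 0;-5 0 0 0 0 0;-5 0 0 0 0 0;-5 0 0 0 0 0;-5 0 0 0 0 0;-5 0 0 0 0 0;0 0 0 0 0 0",
)

```text
clock: 11.5
tool_pos: [0.5036, 0.0978, 0.0559]
tool_rot: [0.581, 0.814, 0.0, -0.0]
wrist_force: [-1.9, 3.6, 2.9]
grip_width: 0.0499
```

```bash
python3 - <<'E'
from h import *
p=box();go(.0798,0,.056,np.pi/2)
E
```

```text
box lane mm 4.1 -1.1 size 84.8 70.8 yaw rad 1.565
clock 11.55 tcp lane [-80.2  -0.3] z 0.0558 tooly lane yaw 1.568 tilt 0.001 F [-1.1  3.3  3. ]
 shift tool mm [-160.     0.8   -0.3] rz -0.003 r 0.559
```

Request:
send_rows(
  series="-5 0.1 0 0 0 0;-5 0.1 0 0 0 0;-5 0.1 0 0 0 0;-5 0.1 0 0 0 0;-5 0.1 0 0 0 0;-5 0.1 0 0 0 0;-5 0.1 0 0 0 0;-5 0.1 0 0 0 0;-5 0.1 0 0 0 0;-5 0.1 0 0 0 0;-5 0 0 0 0 0;-5 0 0 0 0 0;-5 0 0 0 0 0;-5 0 0 0 0 0;-5 0 0 0 0 0;-5 0 0 0 0 0;-5 0 0 0 0 0;-5 0 0 0 0 0;0 0 0 0 0 0",
)

```text
clock: 13.92
tool_pos: [0.5334, 0.0125, 0.0555]
tool_rot: [0.581, 0.814, -0.0, -0.0]
wrist_force: [-0.1, 3.8, 2.8]
grip_width: 0.0503
```

```bash
python3 - <<'E'
from h import *
p=box();go(.0798,0,.056,np.pi/2)
E
```

```text
box lane mm 119.3 -10.1 size 70.9 32.2 yaw rad 1.333
clock 13.97 tcp lane [10.2 -0.2] z 0.0555 tooly lane yaw 1.567 tilt 0.001 F [-1.3  2.9  2. ]
 shift tool mm [-69.6   0.4  -0.5] rz -0.003 r 0.559
```

```bash
python3 - <<'E'
from h import *
p,_=grab_frame("top");q,_=grab_frame("scene")
a=cv2.resize(p[110:260,320:470],None,fx=2.6,fy=2.6);b=cv2.resize(q[150:300,160:310],None,fx=2.6,fy=2.6)
cv2.imwrite("pics/d.png",np.hstack([a,b]))
E
```

```text
(no output)
```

View pics/d.png

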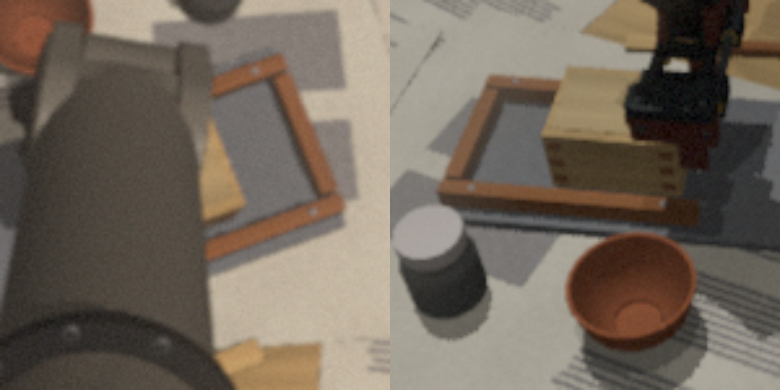

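The top view (left half) shows the arm hiding most of the box. In the scene view (right half) the box stands square between the rails with gaps on both sides. I'll measure its edges with the scene camera.

```bash
cat >> h.py <<'E'
def edges(n="scene"):
    p,d=grab_frame(n);P=cloud(n,d);L=tolane(P[...,:2])
    k=(P[...,2]>.066)&(P[...,2]<.078)&(L[...,0]>-.2)&(L[...,0]<.21)&(abs(L[...,1])<.056)
    k&=(p[...,2].astype(int)-p[...,0]>25)   # pale wood, not the dark gripper
    k=cv2.morphologyEx(k.astype(np.uint8),cv2.MORPH_OPEN,np.ones((3,3)))
    v,u=np.nonzero(k);W=tolane(ray(n,u,v,.072)[:,:2])*1000
    f=[(W[abs(W[:,1]-c)<2.5,0].max(),c) for c in range(-35,36,5) if (abs(W[:,1]-c)<2.5).sum()>5]
    f=np.array(f);x0=W[:,0].max()
    a=np.polyfit(f[:,1],f[:,0],1)
    print(n,"front x=",a.round(3),"rms",np.std(f[:,0]-np.polyval(a,f[:,1])).round(2),"n",len(f))
    for s in(1,-1):
        g=np.array([(c,(s*W[abs(W[:,0]-c)<2.5,1]).max()*s) for c in np.arange(x0-35,x0-6,4) if (abs(W[:,0]-c)<2.5).any()])
        b=np.polyfit(g[:,0]-x0,g[:,1],1);print("  side",s,"y at front",b[1].round(1),"slope",b[0].round(3))
E
python3 - <<'E'
from h import *
edges("scene");edges("top")
E
```

```text
scene front x= [5.0000e-03 1.3159e+02] rms 0.38 n 15
  side 1 y at front 46.0 slope 0.045
  side -1 y at front -40.3 slope -0.041
top front x= [5.00000e-03 1.29113e+02] rms 0.31 n 12
  side 1 y at front 38.4 slope 1.92
  side -1 y at front -44.2 slope -0.103
```

Front edge slope is 0.005 and the side offset is within about 3 mm. Approaching the stop, slower at the end.

Request:
send_rows(
  series="-5 0 0 0 0 0;-5 0 0 0 0 0;-5 0 0 0 0 0;-5 0 0 0 0 0;-5 0 0 0 0 0;-5 0 0 0 0 0;-5 0 0 0 0 0;-5 0 0 0 0 0;-5 0 0 0 0 0;-5 0 0 0 0 0;-5 0 0 0 0 0;-3 0 0 0 0 0;-3 0 0 0 0 0;0 0 0 0 0 0",
)

```text
clock: 15.92
tool_pos: [0.5537, -0.0457, 0.0558]
tool_rot: [0.581, 0.814, -0.0, 0.0]
wrist_force: [0.3, 0.9, -0.3]
grip_width: 0.0501
```

```bash
python3 - <<'E'
from h import *
edges();go(.0798,0,.056,np.pi/2)
E
```

```text
scene front x= [-1.00000e-03  1.92974e+02] rms 0.52 n 15
  side 1 y at front 41.8 slope -0.026
  side -1 y at front -40.2 slope -0.054
clock 15.97 tcp lane [71.8  0.1] z 0.0558 tooly lane yaw 1.567 tilt 0.001 F [-0.3 -0.1 -0.3]
 shift tool mm [-8.  -0.  -0.2] rz -0.004 r 0.559
```

Request:
send_rows(
  series="-1.5 0 0 0 0 0;-1.5 0 0 0 0 0;-1 0 0 0 0 0;-1 0 0 0 0 0;-1 0 0 0 0 0;-1 0 0 0 0 0",
)

```text
clock: 16.73
tool_pos: [0.5559, -0.0515, 0.0558]
tool_rot: [0.581, 0.814, 0.0, -0.0]
wrist_force: [-1.8, 5.5, 2.8]
grip_width: 0.0498
```

Request:
send_rows(
  series="-1 0 0 0 0 0",
)

```text
clock: 16.85
tool_pos: [0.5563, -0.0525, 0.0558]
tool_rot: [0.581, 0.814, 0.0, -0.0]
wrist_force: [-2.3, 5.6, 4.6]
grip_width: 0.0498
```

Request:
send_rows(
  series="-1 0 0 0 0 0",
)

```text
clock: 16.98
tool_pos: [0.5566, -0.0534, 0.0558]
tool_rot: [0.581, 0.814, 0.0, -0.0]
wrist_force: [-2.1, 5.7, 4.1]
grip_width: 0.05
```

```bash
python3 - <<'E'
from h import *
edges();go(.0798,0,.056,np.pi/2)
E
```

```text
scene front x= [1.00000e-03 2.01133e+02] rms 0.51 n 15
  side 1 y at front 46.3 slope 0.097
  side -1 y at front -39.3 slope -0.015
clock 17.02 tcp lane [80.3  0.2] z 0.0558 tooly lane yaw 1.567 tilt 0.0 F [-1.5  4.5  3.7]
 shift tool mm [ 0.5 -0.2 -0.2] rz -0.003 r 0.559
```

Still about 6 N, which is sliding friction, so the box has not met the stop. Continuing 1 mm at a time.

Request:
send_rows(
  series="-1 0 0 0 0 0",
)

```text
clock: 17.15
tool_pos: [0.5568, -0.0542, 0.0558]
tool_rot: [0.581, 0.814, 0.0, -0.0]
wrist_force: [-2.1, 4.1, 4.2]
grip_width: 0.0502
```

Request:
send_rows(
  series="-1 0 0 0 0 0",
)

```text
clock: 17.27
tool_pos: [0.5571, -0.055, 0.0558]
tool_rot: [0.581, 0.814, 0.0, -0.0]
wrist_force: [-2.5, 7.3, 5.9]
grip_width: 0.0502
```

Request:
send_rows(
  series="-1 0 0 0 0 0",
)

```text
clock: 17.4
tool_pos: [0.5571, -0.055, 0.0557]
tool_rot: [0.581, 0.814, 0.001, -0.001]
wrist_force: [-4.1, 10.2, 7.8]
grip_width: 0.0499
```

Request:
send_rows(
  series="-1 0 0 0 0 0",
)

```text
clock: 17.52
tool_pos: [0.5571, -0.0551, 0.0557]
tool_rot: [0.581, 0.814, 0.001, -0.002]
wrist_force: [-5.8, 10.8, 8.4]
grip_width: 0.0501
```

The tool has stalled and the force is rising, so the box is against the stop. I back straight off, then rise and move away.

Request:
send_rows(
  series="1 0 0 0 0 0;3 0 0 0 0 0;8 0 0 0 0 0;15 0 0 0 0 0;0 0 -30 0 0 0;0 0 -50 0 0 0;0 0 -50 0 0 0;50 0 0 0 0 0;50 0 0 0 0 0;50 0 0 0 0 0;50 0 0 0 0 0;50 0 0 0 0 0;0 0 0 0 0 0",
)

```text
clock: 19.15
tool_pos: [0.4657, 0.2092, 0.1854]
tool_rot: [0.578, 0.816, 0.0, -0.001]
wrist_force: [0.2, 0.1, 0.5]
grip_width: 0.0499
```

```bash
python3 - <<'E'
from h import *
p=box();edges("scene");go(.0798,0,.056,np.pi/2)
cv2.imwrite("pics/e.png",cv2.resize(p[80:290,220:470],None,fx=2.8,fy=2.8))
E
```

```text
box lane mm 145.5 -0.4 size 110.9 84.6 yaw rad -0.004
scene front x= [6.00000e-03 2.02903e+02] rms 0.54 n 15
  side 1 y at front 42.2 slope -0.024
  side -1 y at front -39.0 slope -0.007
clock 19.25 tcp lane [-193.2    0.5] z 0.1855 tooly lane yaw 1.569 tilt 0.0 F [0.3 0.  0.4]
 shift tool mm [-2.730e+02  1.000e-01  1.296e+02] rz -0.002 r 0.559
```

View pics/e.png

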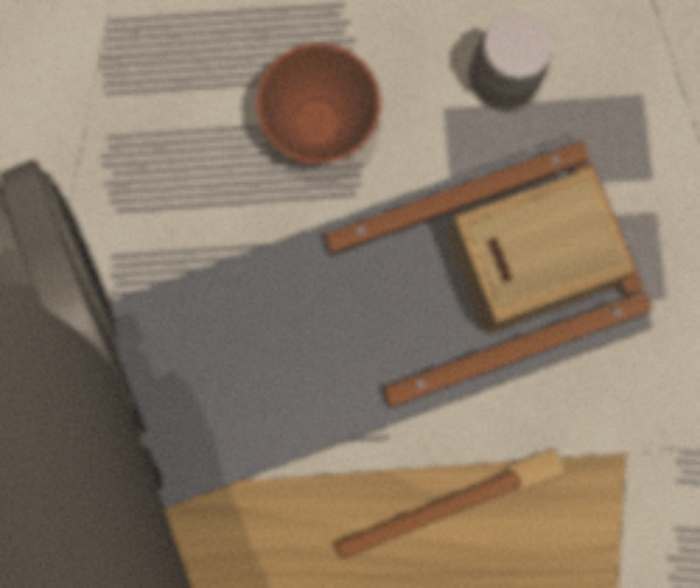

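The last crop shows the box square against the stop and centred between the rails, with the bystanders in place and the arm clear.

```bash
python3 -c "
from rig import arm
print(arm.hand_in())"
```

```text
the job is handed in; nothing more can be done
None
```

The tool box is fully home against the stop, and I handed the job in at about 19 s of the 61 s allowed. I first pushed it sideways, about 15 mm, onto the lane's middle line. Then I pushed it down the lane from behind with two spread fingers until the tool stalled and the force rose to about 15 N. After that I backed straight off and moved the arm clear.

- **Final position:** the top camera put the box at x = 145.5 mm, y = -0.4 mm and yaw -0.004 rad in the lane frame (home is x = 145 mm, y = 0).
- **Bystanders and rails:** in the last picture the bowl, jar and modelling tool look unmoved and the box has clear gaps to both rails. I judged this by eye and did not re-measure them. The wrist force read about zero once the arm was clear.
- **Disagreement:** the scene camera put the box's front end at 202.9 mm, about 2 to 3 mm further in than the top camera. It showed about the same 2.5 mm difference earlier in the push, so I put it down to calibration.
- **Failed checks:** box readings failed or were unreliable while the arm hid the box, in the sideways push and part-way down the lane. I used edge measurements and force readings for those stretches.

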